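Hold the dusting stencil over the iced cake

ROBOT

A 6-joint arm with a two-finger parallel gripper is mounted at the origin on the work surface. World frame = base frame: x ahead of the robot, y to its left, z up, the work surface at z = 0. Lengths are in mm, angles in degrees, forces in N, time in s.
With the tool pointing down it reaches from about 300 to 850 mm from the base axis. Payload 4.2 kg.
Tool frame: the origin (TCP) lies midway between the tips of the shut fingers; the grasp point (between the pads) lies 19 mm behind it; z points along the fingers, y is the line along which they close (so a half turn about z gives the same grasp; the last joint's range is limited). The gripper opens to 91 mm and grips with 3 to 60 N. Pads are 32 mm wide; open, the fingers measure 118 mm over their backs; the gripper's body (76 mm by 178 mm) begins 60 mm behind the grasp point.
Start: joints at [70.015, 18.312, 89.639, -0, 72.044, -1.146], TCP at [185.675, 544.213, 213.976] pointing down, gripper open.
Joint ranges: [-177.97, 177.97], [-48.28, 115.42], [12.27, 149.76], [-77.06, 257.06], [2.81, 150.46], [-146.56, 146.56]. Speed limits (degrees/s): [147.25, 147.25, 180, 180, 180, 180].

INTERFACE

Orientations are given as [roll, pitch, yaw] about the fixed x, y, z axes, in that order (R = Rz(yaw) Ry(pitch) Rx(roll)).
In Python, from workcell import env, imaging, job gives the robot as it stands (env), with the cameras (imaging) and the job (job).
- The arm moves only by the tool step_hand, called after ">>>" as name(argument=value, ...) on one line, values as JSON. Schema: {"type":"object","properties":{"moves":{"type":"object","properties":{"plan":{"type":"array","items":{"type":"array","items":{"type":"number"},"minItems":6,"maxItems":6},"minItems":1,"maxItems":8}},"additionalProperties":false,"required":["plan"]},"jaw":{"type":"number"},"squeeze":{"type":"number"},"only":{"type":"string"},"quiet":{"type":"boolean"},"lines":{"type":"string"}},"required":["moves"],"additionalProperties":false}. moves is an object whose key "plan" holds a list of rows, 1 to 8 of them, each of 6 numbers: dx, dy, dz in shares of the most that a row can go, 1 being 50 mm, then a rotation vector rx, ry, rz in normalised numbers (1 is 180 degrees); each row shifts and turns the commanded pose from where the row before left it, along the tool's axes as they then stand; what a row does not reach is not made up. A row lasts 1/10 s, in which the tool goes at most 50 mm and 8.59 degrees, less where a joint would pass 70% of its speed; a pose out of reach is approached as far as the arm can. jaw is the finger opening in mm, set as the call begins (left out keeps the last). The fingers move at their own pace and stop on an object; squeeze is the grip in N (left out, the last holds). Time passes only in rows, so rows that do not move let the fingers close. The tool returns the time, the measured TCP pose, the force, the opening and the grip force at its end. only (a regular expression) keeps the lines of the reply that match it, lines (a string "A,B") keeps lines A to B, and quiet returns only ok. No shift or turn number may pass 1 either way. Input that does not fit is refused with a message, and nothing moves.
- env.state(): the state, without advancing time (a new reading comes with each control period).
- imaging.grab_frame(name): name is "scene" or "top" or "wrist"; returns the picture (400x640x3 uint8, blue, green, red); there is no depth.
- imaging.camera_model(name): a dict with "fx", "fy", "cx", "cy" (pixels), "T" (4x4, takes a point from camera to world coordinates). Camera axes: x right, y up, looking along -z (the intrinsics and any distortion apply to the point x, -y, -z); pixel columns grow to the right and rows downward; lengths in mm; the calibration is good to about 2 mm. The wrist camera is an equidistant fisheye: a pixel r from the principal point sees the ray r / f radians off the axis. A picture is of the moment at which its call begins: read the wrist's pose just before it. camera_model takes no time and is no camera call; for the wrist camera it gives the pose at the moment of the call.
- job.job_done(): hands the job in; it is judged then, once.
The state is a dict: "time_s": time; "qpos": joint angles; "qvel": joint speeds; "effort": joint torques, N m; "ee_pos": TCP position; "ee_rot": TCP orientation; "force": force on the tool from outside, world axes, zero at the start; "torque": the same for the moment, N m; "gripper_width": finger opening in mm; "gripper_force": force on a finger pad.
Only numpy, scipy, OpenCV 4.12 (cv2) and the standard library are available. Lean on these libraries where they do the work, as an engineer would, in place of code of your own. Each camera call takes 0.05 s, during which the arm holds its last target. There are 200 camera calls.

TASK

The office's coffee-break cake is about to be dusted with cocoa. Lift the steel dusting stencil by its handle out of its storage tray, carry it over the capsule carton, and hold it level about a centimetre above the iced cake, its long sides in line with the cake's and overhanging it evenly all round, never touching the cake or its board; leave the cake, carton and cups where they stand. Finish there, still holding the stencil motionless in the air: do not put it down or let go.

Things in the scene. Friction and masses are not known exactly. Their poses are not given: they have to be found in the camera images.
- stencil: Loose stencil, about 70 g: bare steel blade 120 (x) x 90 (y) x 4 mm with five cross slots, lying flat in the tray at first; wooden cranked handle at its -x end. Origin: centre of the blade's underside; x along its length away from the handle, z up. The handle is a straight bar, x from -152 to -60 mm, 14 mm wide (y), 21 to 35 mm above the blade's underside, on a riser at x = -57 mm.
- stencil_grip (a point): Centre of the stencil's handle bar, at (-106, 0, 28) mm in the stencil's frame; same axes. The bar is 14 mm wide, free at both sides, and can be pinched across that width from above here.
- tray: Fixed black moulded tray. Origin: on the table under the cavity's centre; x from handle end to blade end, z up. It spans x -162 to 78, y -65 to 65 mm. Floor 6 mm above the table; a rim, top 16 mm above the table, surrounds the 130 x 100 mm cavity that the blade lies in. The rim has a 62 mm gap at the -x end; beyond it the floor is bare, the handle bar's underside 27 mm above the table.
- cake: Loose rectangular layer cake, brown sponge and cream icing, on a wooden board; rigid, 0.8 kg in all. Board 150 (x) x 110 (y) x 12 mm, cake 100 (x) x 70 (y) mm, its top 57 mm above the table. Origin: centre of the board's underside; x along the long sides (within 40 degrees of straight away from the robot), z up. Tray and cake stand either side of the carton; which is left varies.
- cake_top (a point): Centre of the cake's flat top, 57 mm above the cake's origin; same axes as the cake.
- carton: Open white carton of coffee capsules standing between tray and cake, loose, 0.9 kg, 240 (x, away from the robot) x 90 (y) x 140 mm tall. Origin: centre of its underside.
- cups: Loose stack of white plastic cups, 70 mm across, 130 mm tall, beyond the carton. Origin: centre of its underside.

How it is judged:
By the outcome, as a careful person would: the job done as asked, in the order asked, and still so for the second after the job is handed in, while the arm keeps its last pose, push and grip.
It also fails if it takes over 51 s, if anything falls off the work surface, if the arm or the gripper's body presses on something with over 40 N, if the wrist force passes 120 N, or if a joint passes its speed limit or range.

## Working session

There is one attempt and no reset: what is moved stays moved. The work goes in short steps, Python scripts to look and compute and a tool call to move; the robot and the scene stay as the last step left them, time stands still between calls to the robot, and variables do not carry over. Pictures are saved under pics/ and viewed, at most 10 in all, crops included, and the job is handed in when it is done.

```bash
ls; mkdir -p pics; python3 - <<'E'
from workcell import env, imaging, job
import cv2,numpy as np
np.set_printoptions(precision=2,suppress=True)
for n in ("scene","top"):
    cv2.imwrite(f"pics/{n}0.png",imaging.grab_frame(n)); m=imaging.camera_model(n); print(n,m)
s=env.state();print(s)
E
```

```text
pics
workcell.py
scene {'fx': 424.27500232817454, 'fy': 424.27500232817454, 'cx': 320.7928502053548, 'cy': 192.02095017036692, 'T': array([[ -0.75,  -0.51,   0.42, 990.17],
       [  0.66,  -0.56,   0.49, 423.01],
       [ -0.02,   0.65,   0.76, 761.19],
       [  0.  ,   0.  ,   0.  ,   1.  ]])}
top {'fx': 449.92419985154936, 'fy': 449.92419985154936, 'cx': 316.4031115120204, 'cy': 201.94564447187815, 'T': array([[ -0.02,   0.99,  -0.12, 483.99],
       [ -1.  ,  -0.03,  -0.01, -46.08],
       [ -0.01,   0.12,   0.99, 994.72],
       [  0.  ,   0.  ,   0.  ,   1.  ]])}
{'time_s': 0.1, 'qpos': array([70.01, 18.35, 89.7 ,  0.  , 72.04, -1.15]), 'qvel': array([-0.03, -0.16, -0.12, -0.05, -0.06,  0.03]), 'effort': array([  0.  , -41.33, -23.25,   0.07,   0.04,  -0.  ]), 'ee_pos': array([185.52, 543.78, 213.23]), 'ee_rot': array([-179.91,   -0.  ,  161.16]), 'force': array([ 0.68, -0.35, -0.38]), 'torque': array([ 0.04, -0.02, -0.01]), 'gripper_force': 0.0, 'gripper_width': 91.14167824130071}
```

View pics/top0.png

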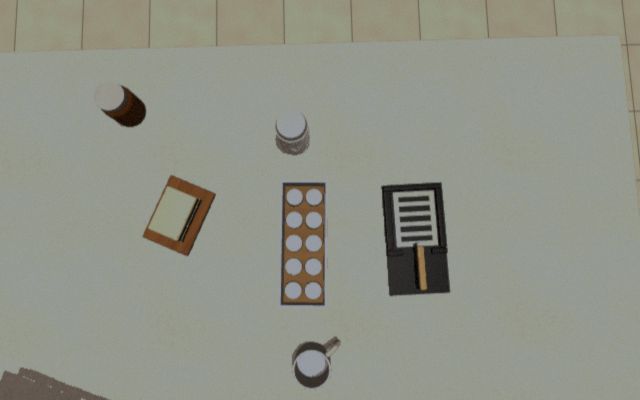

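View pics/scene0.png

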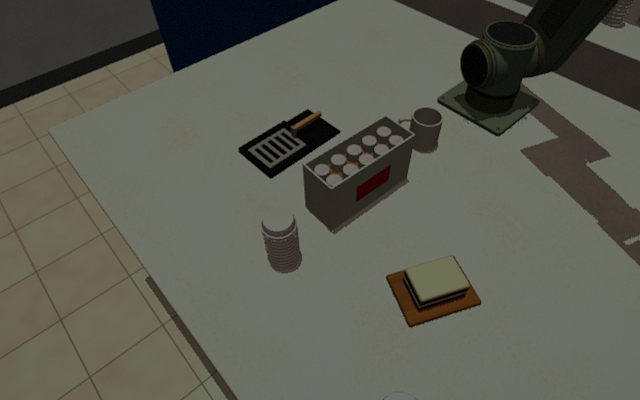

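The top view shows the cake at about (180,214) and the stencil in its tray at (416,238). The carton is at (304,243), the cups at (292,130), a mug at (312,360) and a dark cylinder at (120,103). The scene view agrees: the tray is at (290,142) and the cake at (435,288).

```bash
cat > h.py <<'E'
import cv2,numpy as np
from workcell import env, imaging, job
np.set_printoptions(precision=2,suppress=True)
def cast(m,px,z):
    px=np.atleast_2d(px).astype(float)
    d=np.c_[(px[:,0]-m["cx"])/m["fx"],-(px[:,1]-m["cy"])/m["fy"],-np.ones(len(px))]@m["T"][:3,:3].T
    o=m["T"][:3,3]
    return (o+d*((z-o[2])/d[:,2])[:,None])[:,:2]
def rect(m,mask,z,roi):
    k=np.zeros_like(mask);x0,y0,x1,y1=roi;k[y0:y1,x0:x1]=mask[y0:y1,x0:x1]
    c=max(cv2.findContours(k,0,1)[0],key=cv2.contourArea)
    w=cast(m,c[:,0,:],z).astype(np.float32)
    (cx,cy),(a,b),t=cv2.minAreaRect(w)
    if a<b:a,b,t=b,a,t+90
    t=(t+90)%180-90
    M=cv2.moments(c);cen=cast(m,[M["m10"]/M["m00"],M["m01"]/M["m00"]],z)[0]
    return np.array([cx,cy,a,b,t,*cen])
E
python3 - <<'E'
from h import *
for n,rois in (("top",((130,165,225,265),(375,175,460,300))),("scene",((375,245,490,335),(230,100,345,185)))):
    m=imaging.camera_model(n);im=cv2.imread(f"pics/{n}0.png");hsv=cv2.cvtColor(im,cv2.COLOR_BGR2HSV)
    rc,rt=rois
    def near(px): print(n,px,hsv[px[1],px[0]],im[px[1],px[0]])
    for p in (((172,212),(160,235),(205,195),(420,270),(395,225),(240,215)) if n=="top" else ((435,278),(405,310),(308,117),(262,150),(520,250))): near(p)
E
python3 - <<'E'
import cv2,numpy as np
a=cv2.imread("pics/top0.png")
o=np.hstack([cv2.resize(a[165:265,130:230],(400,400),interpolation=0),cv2.resize(a[180:300,370:465],(380,480),interpolation=0)[:400]])
cv2.imwrite("pics/crop.png",o)
E
```

```text
top (172, 212) [ 39  37 157] [134 157 150]
top (160, 235) [ 12 159 104] [ 39  65 104]
top (205, 195) [ 13 162 101] [ 37  64 101]
top (420, 270) [ 18 116 145] [ 79 118 145]
top (395, 225) [ 60   6 124] [121 124 121]
top (240, 215) [ 41  18 154] [143 154 150]
scene (435, 278) [ 36  67 114] [ 84 114 108]
scene (405, 310) [ 15 199  73] [16 44 73]
scene (308, 117) [ 17 150 109] [ 45  81 109]
scene (262, 150) [24 31 83] [73 81 83]
scene (520, 250) [ 44  25 114] [103 114 109]
```

View pics/crop.png

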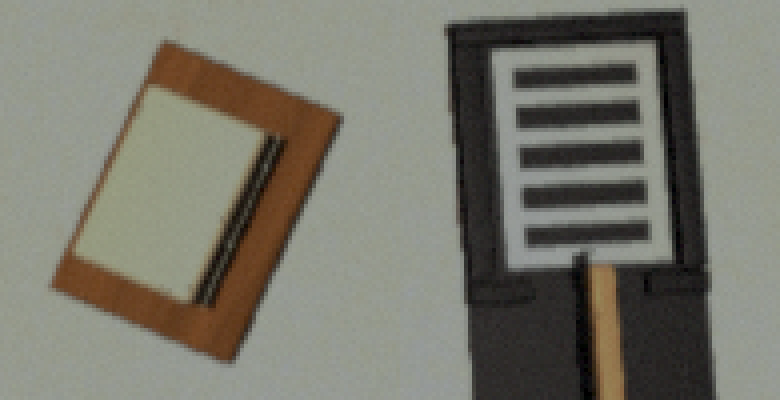

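The crop shows the icing slightly left of the board's centre because of parallax, and the blade and handle are cleanly separable from the tray.

```bash
cat > meas.py <<'E'
from h import *
def masks(n,im,rc,rt):
    hsv=cv2.cvtColor(cv2.GaussianBlur(im,(3,3),0),cv2.COLOR_BGR2HSV);S,V=hsv[...,1],hsv[...,2]
    dark=V<(60 if n=="top" else 45)
    board=((S>95)|dark).astype(np.uint8)
    k=np.zeros_like(board);k[rc[1]:rc[3],rc[0]:rc[2]]=board[rc[1]:rc[3],rc[0]:rc[2]]
    c=max(cv2.findContours(k,0,1)[0],key=cv2.contourArea)
    hull=cv2.fillPoly(np.zeros_like(k),[cv2.convexHull(c)],1)
    icing=hull&(S<95)&(V>(100 if n=="top" else 75))
    return hull,icing.astype(np.uint8),((S<45)&(V>(85 if n=="top" else 55))).astype(np.uint8),((S>70)&(V>(85 if n=="top" else 60))).astype(np.uint8)
if __name__=="__main__":
  for n,rc,rt,rb in (("top",(130,165,225,265),(385,187,445,249),(405,246,435,295)),("scene",(375,245,490,335),(246,125,305,170),(285,105,325,132))):
    m=imaging.camera_model(n);im=cv2.imread(f"pics/{n}0.png")
    b,i,bl,ha=masks(n,im,rc,rt)
    print(n,"board",rect(m,b,6 if n=="scene" else 12,rc));print("icing",rect(m,i,57,rc));print("blade",rect(m,bl,10,rt));print("handle",rect(m,ha,41,rb))
E
python3 meas.py
```

```text
top board [579.98 264.93 148.84 110.54 -24.12 579.27 265.1 ]
icing [581.43 266.49  99.93  71.85 -24.12 580.48 266.88]
blade [ 559.09 -252.65  121.46   91.38    1.56  558.89 -252.87]
handle [ 453.5  -255.55   89.75   13.51    1.69  453.14 -255.55]
scene board [577.82 265.59 153.14 112.8  -24.26 591.24 271.53]
icing [598.32 280.94 114.8   56.48 -52.86 595.53 272.28]
blade [ 557.63 -254.17  119.43   89.34    1.64  560.09 -252.92]
handle [ 453.08 -255.19   90.6    15.7     2.36  454.15 -255.18]
```

Measured sizes match the given ones. The stencil is at (558.9, -252.8), yaw 1.6°. The cake is at (580.5, 266.3), yaw -24.1°. I'll go to a point above the handle and use tool yaw about 181.6°, which keeps joint 6 in range at both ends.

The rows are not in the units I measure in: shifts go in shares of 50 mm and turns go in shares of 180 degrees. I convert before sending: -33 mm is -0.66, -25 mm is -0.5.

```bash
cat > delta.py <<'E'
import sys
from h import *
from scipy.spatial.transform import Rotation as R
x,y,z,yaw=map(float,sys.argv[1:5]);s=env.state()
A=R.from_euler("xyz",s["ee_rot"],degrees=True);B=R.from_euler("xyz",[180,0,yaw],degrees=True)
print("t",s["time_s"],"pos",s["ee_pos"],s["ee_rot"],"q",s["qpos"],"w",s["gripper_width"],"F",s["force"])
print("tool delta",A.inv().apply(np.array([x,y,z])-s["ee_pos"]),"rot",(A.inv()*B).as_rotvec(degrees=True))
E
```

>>> step_hand(moves={"plan": [[-0.24,-0.32,0,0,0,0],[-0.5,-0.66,0,0,0,0],[-0.5,-0.66,0,0,0,0],[-0.5,-0.66,0,0,0,0],[-0.5,-0.66,0,0,0,0],[-0.5,-0.66,0,0,0,0],[-0.5,-0.66,0,0,0,0],[-0.5,-0.66,0,0,0,0]]}, jaw=50)

```text
time_s: 0.9
ee_pos: [282.9, 248.3, 213.8]
ee_rot: [-180.0, 0.0, 161.2]
force: [1.5, 0.6, 0.6]
gripper_width: 50.0
gripper_force: 0.0
```

>>> step_hand(moves={"plan": [[-0.5,-0.66,0,0,0,0],[-0.5,-0.66,0,0,0,0],[-0.5,-0.66,0,0,0,0],[-0.5,-0.66,0,0,0,0],[-0.5,-0.66,0,0,0,0],[-0.5,-0.66,0,0,0,0],[-0.5,-0.66,0,0,0,0],[-0.5,-0.66,0,0,0,0]]})

```text
time_s: 1.7
ee_pos: [386.9, -66.1, 213.8]
ee_rot: [180.0, -0.0, 161.1]
force: [1.5, 1.4, -0.8]
gripper_width: 50.1
gripper_force: 0.0
```

>>> step_hand(moves={"plan": [[-0.5,-0.66,0,0,0,0],[-0.5,-0.66,0,0,0,0],[-0.5,-0.66,0,0,0,0],[-0.5,-0.66,0,0,0,0],[-0.24,-0.32,0,0,0,-0.0361],[0,0,0,0,0,-0.0389],[0,0,0,0,0,-0.0389],[0,0,0,0,0,0]]})

```text
time_s: 2.5
ee_pos: [444.8, -240.7, 213.3]
ee_rot: [180.0, -0.1, -178.4]
force: [-0.2, -0.2, -0.8]
gripper_width: 49.8
gripper_force: 0.0
```

```bash
python3 delta.py 452.9 -255.8 100 181.6
```

```text
t 2.5 pos [ 444.84 -240.72  213.34] [ 179.96   -0.06 -178.38] q [ -29.73   12.14   98.4     0.01   69.54 -121.35] w 49.8367022353663 F [-0.24 -0.19 -0.77]
tool delta [ -7.75 -15.39 113.32] rot [ 0.04 -0.06  0.02]
```

Converted, 30 mm is 0.6, 28 mm is 0.56.

>>> step_hand(moves={"plan": [[-0.06,-0.16,0.5,0,0,0],[-0.08,-0.14,0.6,0,0,0],[0,0,0.6,0,0,0],[0,0,0.56,0,0,0],[0,0,0,0,0,0],[0,0,0,0,0,0]]})

```text
time_s: 3.1
ee_pos: [452.7, -255.3, 101.2]
ee_rot: [180.0, -0.0, -178.4]
force: [-0.5, -0.2, -0.0]
gripper_width: 50.1
gripper_force: 0.0
```

```bash
python3 delta.py 452.9 -255.8 15 181.6
python3 -c "
from h import *
cv2.imwrite('pics/w1.png',imaging.grab_frame('wrist'));print(imaging.camera_model('wrist'))"
```

```text
t 3.1 pos [ 452.69 -255.31  101.19] [ 179.98   -0.02 -178.4 ] q [ -30.69   19.2   106.24    0.     54.58 -122.29] w 50.09852681294656 F [-0.5  -0.2  -0.02]
tool delta [-0.22 -0.52 86.19] rot [ 0.02 -0.02 -0.01]
{'fx': 309.70691628693146, 'fy': 309.70691628693146, 'cx': 322.23327835287785, 'cy': 203.6769188573667, 'T': array([[  -0.03,   -0.97,   -0.26,  379.04],
       [   1.  ,   -0.03,   -0.01, -257.13],
       [  -0.  ,   -0.26,    0.97,  272.39],
       [   0.  ,    0.  ,    0.  ,    1.  ]])}
```

View pics/w1.png

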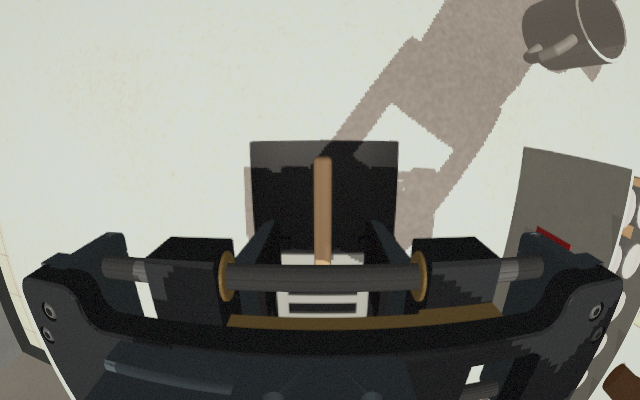

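The handle is at column 322, centred between the open fingers (columns 255 to 395). I'll descend and grip.

Converted, 25 mm is 0.5, 20 mm is 0.4.

>>> step_hand(moves={"plan": [[0,-0.01,0.5,0,0,0],[0,0,0.5,0,0,0],[0,0,0.4,0,0,0],[0,0,0.2,0,0,0],[0,0,0.11,0,0,0],[0,0,0,0,0,0],[0,0,0,0,0,0]]})

```text
time_s: 3.85
ee_pos: [453.4, -256.3, 16.5]
ee_rot: [-179.9, 0.1, -178.3]
force: [-0.9, -0.1, 0.6]
gripper_width: 49.8
gripper_force: 0.0
```

```bash
python3 delta.py 452.9 -255.8 15 181.6
```

```text
t 3.85 pos [ 453.42 -256.35   16.46] [-179.94    0.11 -178.34] q [ -30.75   25.46  111.6     0.01   42.81 -122.41] w 49.77514057567882 F [-0.87 -0.12  0.64]
tool delta [0.51 0.56 1.46] rot [-0.06  0.11  0.06]
```

>>> step_hand(moves={"plan": [[0,0,0,0,0,0],[0,0,0,0,0,0],[0,0,0,0,0,0],[0,0,0,0,0,0],[0,0,0,0,0,0],[0,0,0,0,0,0],[0,0,0,0,0,0],[0,0,0,0,0,0]]}, jaw=0, squeeze=45)

```text
time_s: 4.65
ee_pos: [452.6, -255.9, 15.5]
ee_rot: [180.0, 0.0, -178.3]
force: [0.2, 0.3, 1.9]
gripper_width: 13.5
gripper_force: 45.0
```

Converted, -35 mm is -0.7, -30 mm is -0.6.

>>> step_hand(moves={"plan": [[0,0,-0.1,0,0,0],[0,0,-0.3,0,0,0],[0,0,-0.6,0,0,0],[0,0,-0.7,0,0,0],[0,0,-0.7,0,0,0],[0,0,-0.7,0,0,0],[0,0,-0.6,0,0,0],[0,0,-0.3,0,0,0]]})

```text
time_s: 5.45
ee_pos: [453.4, -256.4, 218.6]
ee_rot: [-179.9, 0.2, -178.3]
force: [1.2, -0.3, -0.4]
gripper_width: 13.4
gripper_force: 45.0
```

>>> step_hand(moves={"plan": [[0,0,0,0,0,0],[0,0,0,0,0,0],[0,0,0,0,0,0]]})

```text
time_s: 5.75
ee_pos: [451.7, -255.4, 213.9]
ee_rot: [179.9, -0.2, -178.3]
force: [-0.4, -0.1, -0.6]
gripper_width: 13.8
gripper_force: 45.0
```

```bash
python3 delta.py 483.7 309.6 215 155.9
python3 -c "
from h import *
a=imaging.grab_frame('scene');b=imaging.grab_frame('wrist')
cv2.imwrite('pics/lift.png',np.vstack([cv2.resize(a[40:240,180:500],(640,400)),b[100:300]])[:600])"
```

```text
t 5.75 pos [ 451.72 -255.4   213.89] [ 179.9    -0.15 -178.34] q [ -30.75   13.36   96.68    0.     70.15 -122.42] w 13.761538792103003 F [-0.42 -0.06 -0.6 ]
tool delta [-48.37 563.84  -0.26] rot [ 0.06 -0.17 25.76]
```

View pics/lift.png

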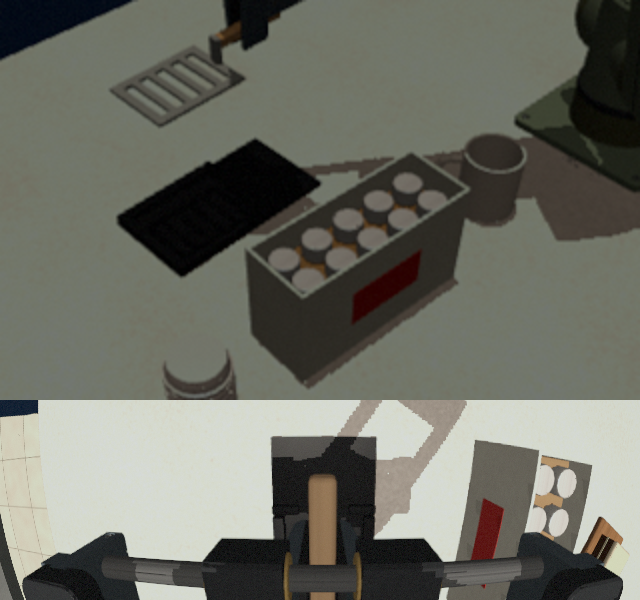

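The stencil is held, clear of the tray, and looks level; the blade is at about (178,85) in the upper picture. Now I'll carry it over the carton.

Converted, 35 mm is 0.7, 30 mm is 0.6.

>>> step_hand(moves={"plan": [[-0.06,0.2,0,0,0,0],[-0.06,0.4,0,0,0,0],[-0.06,0.6,0,0,0,0],[-0.06,0.7,0,0,0,0],[-0.06,0.7,0,0,0,0],[-0.06,0.7,0,0,0,0],[-0.06,0.7,0,0,0,0],[-0.06,0.7,0,0,0,0]]})

```text
time_s: 6.65
ee_pos: [469.4, -18.2, 215.1]
ee_rot: [180.0, -0.0, -178.3]
force: [1.1, 0.3, 0.4]
gripper_width: 13.8
gripper_force: 45.0
```

>>> step_hand(moves={"plan": [[-0.06,0.7,0,0,0,0],[-0.06,0.7,0,0,0,0],[-0.06,0.7,0,0,0,0],[-0.06,0.7,0,0,0,0],[-0.06,0.7,0,0,0,0],[-0.06,0.7,0,0,0,0],[-0.06,0.6,0,0,0,0],[-0.06,0.6,0,0,0,0]]})

```text
time_s: 7.45
ee_pos: [485.1, 252.3, 214.9]
ee_rot: [180.0, -0.1, -178.3]
force: [-0.1, 0.3, -1.6]
gripper_width: 13.6
gripper_force: 45.0
```

>>> step_hand(moves={"plan": [[0,0.6,0,0,0,0],[0,0.4,0,0,0,0],[0,0.18,0,0,0,0.0222],[0,0,0,0,0,0.0333],[0,0,0,0,0,0.0333],[0,0,0,0,0,0.0333],[0,0,0,0,0,0.0211],[0,0,0,0,0,0]]})

```text
time_s: 8.25
ee_pos: [483.5, 309.7, 214.9]
ee_rot: [-180.0, -0.1, 155.9]
force: [-0.2, 0.8, -1.3]
gripper_width: 13.6
gripper_force: 45.0
```

>>> step_hand(moves={"plan": [[0,0,0,0,0,0],[0,0,0,0,0,0],[0,0,0,0,0,0],[0,0,0,0,0,0]]})

```text
time_s: 8.65
ee_pos: [484.2, 309.3, 215.4]
ee_rot: [180.0, -0.0, 155.9]
force: [-0.3, -0.5, -0.4]
gripper_width: 14.0
gripper_force: 45.0
```

```bash
python3 delta.py 483.7 309.6 150 155.9
python3 -c "
from h import *
a=imaging.grab_frame('scene');b=imaging.grab_frame('top')
cv2.imwrite('pics/s2.png',a);cv2.imwrite('pics/t2.png',b)
cv2.imwrite('pics/hover.png',np.hstack([cv2.resize(a[180:360,330:510],(400,400)),cv2.resize(b[140:300,100:260],(400,400))]))"
```

```text
t 8.65 pos [484.18 309.27 215.41] [180.    -0.01 155.88] q [ 31.42  18.22  89.56   0.01  72.22 -34.47] w 13.95861556708004 F [-0.28 -0.49 -0.39]
tool delta [ 0.57  0.1  65.41] rot [ 0.   -0.01 -0.02]
```

View pics/hover.png

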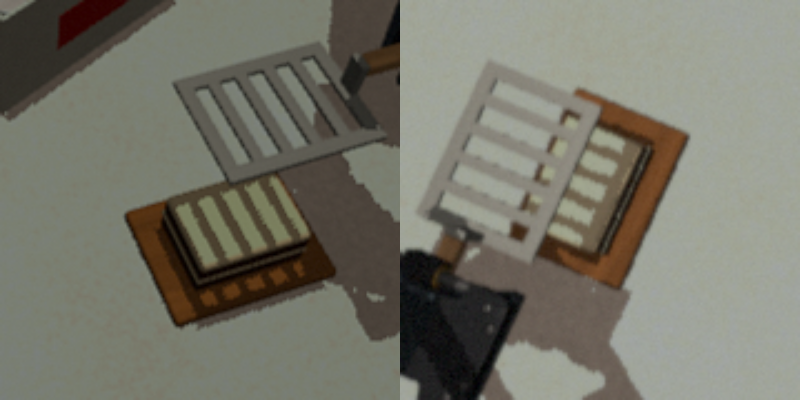

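The stencil hovers above the cake, parallel to it. I'll triangulate the blade's corners from the two views to check height, level and offset.

```bash
cat > tri.py <<'E'
from h import *
def tri(S,T,fs,ft):
    P=[];C=[]
    for n,px,f in (("scene",S,fs),("top",T,ft)):
        m=imaging.camera_model(n);g=cv2.cvtColor(cv2.imread(f),cv2.COLOR_BGR2GRAY)
        c=cv2.cornerSubPix(g,np.float32(px).reshape(-1,1,2),(3,3),(-1,-1),(3,30,.01)).reshape(-1,2)
        print(n,np.c_[px,c].tolist()); C.append(c.T)
        E=np.diag([1,-1,-1.,1])@np.linalg.inv(m["T"])
        P.append(np.array([[m["fx"],0,m["cx"]],[0,m["fy"],m["cy"]],[0,0,1]])@E[:3])
    X=cv2.triangulatePoints(P[0],P[1],C[0].astype(float),C[1].astype(float));X=(X[:3]/X[3]).T
    print(X);fp,fm,hm,hp=X
    print("centre",X.mean(0),"sizes",[np.linalg.norm(a-b) for a,b in((fp,hp),(fm,hm),(fp,fm),(hp,hm))])
    d=fp+fm-hp-hm;e=fp+hp-fm-hm
    print("yaw",np.degrees(np.arctan2(d[1],d[0])),np.degrees(np.arctan2(-e[0],e[1])),"pitch dz/mm",d[2]/np.linalg.norm(d),"roll",e[2]/np.linalg.norm(e))
E
python3 - <<'E'
from tri import *
s=lambda p:[330+p[0]*.45-.3,180+p[1]*.45-.3]
t=lambda p:[100+p[0]*.4-.3,140+p[1]*.4-.3]
# order: far+y, far-y, handle-y, handle+y
tri([s(p) for p in((231,182),(176,81),(322,43),(384,135))],[t(p) for p in((91,63),(199,104),(130,261),(19,214))],"pics/s2.png","pics/t2.png")
E
```

```text
scene [[433.65, 261.59999999999997, 434.5185852050781, 263.89556884765625], [408.9, 216.14999999999998, 406.6700134277344, 216.7627716064453], [474.59999999999997, 199.04999999999998, 474.6000061035156, 199.0500030517578], [502.5, 240.45, 502.5, 240.4499969482422]]
top [[136.1, 164.89999999999998, 135.13084411621094, 163.19137573242188], [179.3, 181.29999999999998, 179.3000030517578, 181.3000030517578], [151.7, 244.1, 153.19923400878906, 241.56494140625], [107.3, 225.3, 105.7903060913086, 224.4484405517578]]
[[654.38 283.04 208.18]
 [619.83 200.65 212.95]
 [512.36 248.7  212.48]
 [546.57 328.95 212.9 ]]
centre [583.29 265.34 211.63] sizes [np.float64(117.27146801926774), np.float64(117.72511656812746), np.float64(89.46631791827677), np.float64(87.23277046257864)]
yaw -23.579054423074197 -22.918386411394803 pitch dz/mm -0.018092832870863173 roll -0.024632907237458795
```

Centre is within 3 mm and the blade is level within about 1°. I'll descend partway, then measure more carefully.

Converted, 25 mm is 0.5, 20 mm is 0.4.

>>> step_hand(moves={"plan": [[0,0,0.2,0,0,0],[0,0,0.4,0,0,0],[0,0,0.5,0,0,0],[0,0,0.5,0,0,0],[0,0,0.4,0,0,0],[0,0,0.3,0,0,0],[0,0,0,0,0,0],[0,0,0,0,0,0]]})

```text
time_s: 9.55
ee_pos: [484.2, 309.2, 100.3]
ee_rot: [-180.0, -0.0, 155.9]
force: [0.9, -0.1, -0.6]
gripper_width: 13.6
gripper_force: 45.0
```

>>> step_hand(moves={"plan": [[0,0,0,0,0,0],[0,0,0,0,0,0],[0,0,0,0,0,0]]})

```text
time_s: 9.85
ee_pos: [484.6, 309.5, 101.2]
ee_rot: [179.9, 0.0, 155.9]
force: [0.2, -0.1, -1.5]
gripper_width: 13.4
gripper_force: 45.0
```

```bash
python3 delta.py 483.7 309.6 77 155.9
python3 -c "
from h import *
a=imaging.grab_frame('scene');b=imaging.grab_frame('top')
cv2.imwrite('pics/s3.png',a);cv2.imwrite('pics/t3.png',b)
cv2.imwrite('pics/low.png',np.hstack([cv2.resize(a[230:340,370:480],(400,400),interpolation=2),cv2.resize(b[160:270,110:220],(400,400),interpolation=2)]))"
```

```text
t 9.85 pos [484.59 309.48 101.24] [179.92   0.05 155.86] q [ 31.42  23.56  99.03   0.    57.32 -34.45] w 13.36838218238585 F [ 0.24 -0.06 -1.5 ]
tool delta [ 0.88 -0.29 24.24] rot [ 0.08  0.05 -0.04]
```

View pics/low.png

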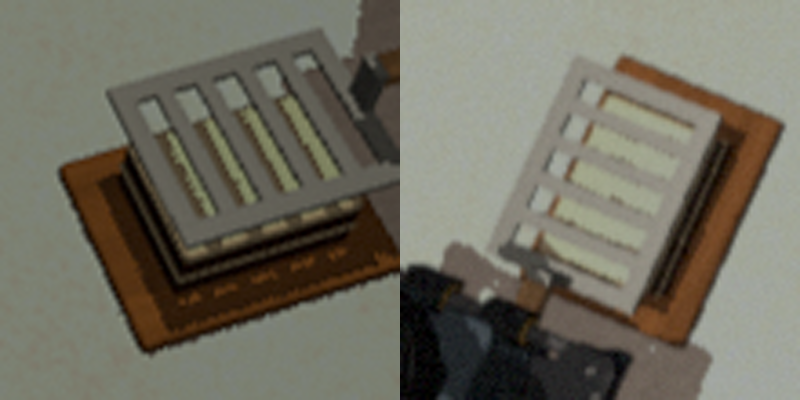

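```bash
python3 - <<'E'
from h import *
k=.275
S=np.array([(188,244),(109,94),(322,30),(405,168)])*k+[370-.35,230-.35]
T=np.array([(178,57),(320,113),(235,315),(95,250)])*k+[110-.35,160-.35]
for n,p in(("scene",S),("top",T)):
    m=imaging.camera_model(n)
    for z in(96.2,):
        w=cast(m,p,z);print(n,z,w.tolist(),"c",w.mean(0),"far mid",w[:2].mean(0));(c,sz,a)=cv2.minAreaRect(w.astype(np.float32));print(c,sz,a)
        d=w[0]+w[1]-w[2]-w[3];print("yaw",np.degrees(np.arctan2(d[1],d[0])), "edges",[np.linalg.norm(w[i]-w[i-1]) for i in range(4)])
# blade mask from top view: grey ring, contour hull
for n,f,roi in(("top","pics/t3.png",(130,165,215,250)),("scene","pics/s3.png",(390,230,490,305))):
    hsv=cv2.cvtColor(cv2.imread(f),cv2.COLOR_BGR2HSV)
    for p in (T.mean(0),): pass
    q=(T[0]*.2+T[1]*.8+ (T[2]-T[1])*.03) if n=="top" else (S[0]*.5+S[1]*.5)*.97+.03*(S[2]+S[3])/2
    x,y=q.round().astype(int);print(n,"ring hsv",hsv[y,x],"table",hsv[roi[1],roi[0]])
E
```

```text
scene 96.2 [[652.0457784472669, 281.29739448862153], [617.9053510852219, 202.39763097107365], [508.13266800447843, 250.2813072635513], [544.12861258185, 325.4322571001835]] c [580.55 264.85] far mid [634.98 241.85]
(580.2052612304688, 265.73876953125) (85.96905517578125, 119.76179504394531) 66.43280029296875
yaw -22.914012741920548 edges [np.float64(116.5933136426157), np.float64(85.969421677641), np.float64(119.7617986088558), np.float64(83.32690614300532)]
top 96.2 [[653.191211930983, 280.24081283866263], [619.484706276028, 200.44371410775778], [508.7435037640265, 246.45061935679382], [546.3666960938366, 324.3653473268983]] c [581.95 262.88] far mid [636.34 240.34]
(580.9673461914062, 263.345703125) (86.62244415283203, 120.43038940429688) 67.43978118896484
yaw -22.502870075854755 edges [np.float64(115.57876849856218), np.float64(86.62393138929501), np.float64(119.91767703052747), np.float64(86.52288388479236)]
top ring hsv [ 19  30 145] table [ 39  20 164]
scene ring hsv [ 21  33 100] table [ 41  27 130]
```

```bash
cat > edges.py <<'E'
from h import *
def edges(f,n,px,z):
    # subpixel edges: sample luminance/hue profile across each predicted edge, take strongest gradient
    m=imaging.camera_model(n);im=cv2.GaussianBlur(cv2.imread(f),(3,3),0);lab=cv2.cvtColor(im,cv2.COLOR_BGR2LAB).astype(np.float32)
    lines=[]
    for i in range(4):
        a,b=px[i],px[(i+1)%4];t=(b-a)/np.linalg.norm(b-a);nn=np.array([-t[1],t[0]]);pts=[]
        for s in np.linspace(.12,.88,25):
            o=np.arange(-4,4.01,.25);q=((a+(b-a)*s)+o[:,None]*nn).astype(np.float32)
            pr=cv2.remap(lab,q[:,0].reshape(1,-1),q[:,1].reshape(1,-1),1)[0]
            g=np.linalg.norm(pr[4:]-pr[:-4],axis=1);g=g*np.exp(-(o[2:-2]/2.5)**2)
            k=g.argmax();pts.append(q[k+2])
        w=cast(m,np.array(pts),z).astype(np.float32)
        l=cv2.fitLine(w,cv2.DIST_HUBER,0,.5,.01).ravel();r=np.abs((w-l[2:])@[-l[1],l[0]]);lines.append(l)
        print(n,"edge",i,"dir",(np.degrees(np.arctan2(l[1],l[0]))+90)%180-90,"med res",np.median(r))
    X=[]
    for i in range(4):
        A,B=lines[i-1],lines[i];X.append(np.linalg.solve(np.c_[A[:2],-B[:2]],B[2:]-A[2:])[0]*A[:2]+A[2:])
    X=np.array(X);print("corners",X.tolist(),"centre",X.mean(0),"sizes",[float(np.linalg.norm(X[i]-X[i-1])) for i in range(4)])
E
python3 - <<'E'
from edges import *
k=.275
S=np.array([(188,244),(109,94),(322,30),(405,168)])*k+[370-.35,230-.35]
T=np.array([(178,57),(320,113),(235,315),(95,250)])*k+[110-.35,160-.35]
edges("pics/t3.png","top",T,96.2);edges("pics/s3.png","scene",S,96.2)
E
```

```text
top edge 0 dir 66.53769 med res 0.222507
top edge 1 dir -23.355034 med res 0.27775383
top edge 2 dir 64.341125 med res 0.92020607
top edge 3 dir -23.809807 med res 0.23279667
corners [[654.5552978515625, 281.600830078125], [618.9857177734375, 199.64901733398438], [508.2254638671875, 247.47608947753906], [547.34423828125, 328.908447265625]] centre [582.28 264.41] sizes [117.18456268310547, 89.33809661865234, 120.64519500732422, 90.341064453125]
scene edge 0 dir 67.91397 med res 0.5456287
scene edge 1 dir -24.076431 med res 0.21349782
scene edge 2 dir 65.20572 med res 0.47223616
scene edge 3 dir -23.661781 med res 0.2689581
corners [[651.7443237304688, 281.24554443359375], [618.5309448242188, 199.3936767578125], [507.3515930175781, 249.0717315673828], [544.0189819335938, 328.447998046875]] centre [580.41 264.54] sizes [117.6130142211914, 88.33377838134766, 121.77338409423828, 87.43620300292969]
```

Blade centre is about (582, 265) at yaw -23.7°, against the cake's (580.5, 266.3) at -24.1°. I'll apply a small correction and lower to about 10 mm clearance.

Converted, 6 mm is 0.12, 1.3 mm is 0.026, 0.4 degrees / 180 = 0.0022.

>>> step_hand(moves={"plan": [[0.024,0.026,0.08,0,0,0.0022],[0,0,0.12,0,0,0],[0,0,0.12,0,0,0],[0,0,0.09,0,0,0],[0,0,0.06,0,0,0],[0,0,0,0,0,0],[0,0,0,0,0,0],[0,0,0,0,0,0]]})

```text
time_s: 10.75
ee_pos: [483.9, 311.0, 77.2]
ee_rot: [180.0, 0.0, 155.5]
force: [-0.4, 0.0, -0.0]
gripper_width: 13.9
gripper_force: 45.0
```

>>> step_hand(moves={"plan": [[0,0,0,0,0,0],[0,0,0,0,0,0],[0,0,0,0,0,0],[0,0,0,0,0,0]]})

```text
time_s: 11.15
ee_pos: [483.7, 310.9, 77.0]
ee_rot: [180.0, 0.0, 155.5]
force: [0.7, 0.9, -0.2]
gripper_width: 13.9
gripper_force: 45.0
```

```bash
python3 delta.py 483.6 311 77 155.5
python3 -c "
from h import *
a=imaging.grab_frame('scene');b=imaging.grab_frame('top')
cv2.imwrite('pics/s4.png',a);cv2.imwrite('pics/t4.png',b)
cv2.imwrite('pics/fin.png',np.hstack([cv2.resize(a[235:345,380:490],(400,400),interpolation=2),cv2.resize(b[160:270,110:220],(400,400),interpolation=2)]))"
```

```text
t 11.15 pos [483.7  310.94  77.05] [179.99   0.   155.46] q [ 31.59  25.07 100.6    0.    54.32 -33.88] w 13.936702067669913 F [ 0.66  0.88 -0.25]
tool delta [0.11 0.02 0.05] rot [ 0.01  0.   -0.04]
```

View pics/fin.png

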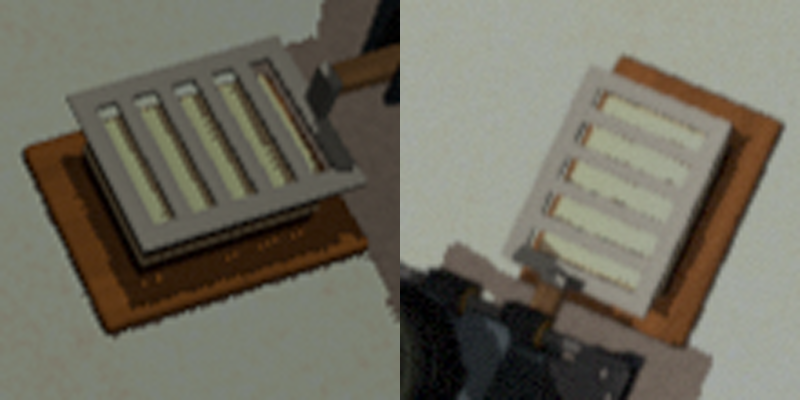

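The blade sits over the cake, with the board visible around it. Last numeric check of the edges.

```bash
python3 - <<'E'
from edges import *
k=.275
S=np.array([(146,250),(69,97),(281,38),(366,183)])*k+[380-.35,235-.35]
T=np.array([(190,67),(335,122),(245,318),(103,253)])*k+[110-.35,160-.35]
edges("pics/t4.png","top",T,71.5);edges("pics/s4.png","scene",S,71.5)
# board corners (near end and right edge visible) before/after, same line of pixels
a=cv2.imread("pics/t0.png") if 0 else cv2.imread("pics/top0.png");b=cv2.imread("pics/t4.png")
for im in(a,b):
    hsv=cv2.cvtColor(im,cv2.COLOR_BGR2HSV);mk=((hsv[...,1]>110)&(hsv[...,0]<20))[165:256,130:218]
    ys,xs=np.nonzero(mk);print("board px: right",130+xs.max(),"top",165+ys.min(),"bottom",165+ys.max())
E
```

```text
top edge 0 dir 66.47444 med res 0.18653676
top edge 1 dir -24.586136 med res 0.34794426
top edge 2 dir 64.86691 med res 0.6323978
top edge 3 dir -24.363228 med res 0.5056817
corners [[653.5756225585938, 282.5545959472656], [617.16162109375, 198.91018676757812], [507.0065002441406, 249.3109130859375], [545.5518188476562, 331.4728088378906]] centre [580.82 265.56] sizes [118.58386993408203, 91.22701263427734, 121.13787078857422, 90.75416564941406]
scene edge 0 dir 66.232605 med res 0.3269713
scene edge 1 dir -24.753212 med res 0.11283915
scene edge 2 dir 64.58307 med res 0.6695614
scene edge 3 dir -24.261597 med res 0.2019682
corners [[652.0128173828125, 282.3334655761719], [615.6182250976562, 199.68853759765625], [505.495849609375, 250.46311950683594], [543.8141479492188, 331.0997619628906]] centre [579.24 265.9 ] sizes [118.68067932128906, 90.30365753173828, 121.26416015625, 89.27799224853516]
board px: right 214 top 176 bottom 254
board px: right 214 top 176 bottom 255
```

```bash
python3 -c "
from workcell import env, imaging, job
print(job.job_done())"
```

```text
the job is handed in; nothing more can be done
None
```

The job is handed in: the stencil is held motionless and level about 10 mm above the cake, centred within about 1 mm and aligned within about 0.5° by the final camera check; the cake had not moved.

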